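Load two tag reels into the bench magazine in order

ROBOT

A 6-joint arm with a two-finger parallel gripper is mounted at the origin on the work surface. World frame = base frame: x ahead of the robot, y to its left, z up, the work surface at z = 0. Lengths are in mm, angles in degrees, forces in N, time in s.
With the tool pointing down it reaches from about 400 to 825 mm from the base axis. Payload 7 kg.
Tool frame: the origin (TCP) lies midway between the tips of the shut fingers; the grasp point (between the pads) lies 19 mm behind it; z points along the fingers, y is the line along which they close (so a half turn about z gives the same grasp; the last joint's range is limited). The gripper opens to 85 mm and grips with 20 to 120 N. Pads are 22 mm wide; open, the fingers measure 114 mm over their backs; the gripper's body (76 mm by 85 mm) begins 54 mm behind the grasp point. The pads swing forward as they close: fully open they stand 13 mm farther back than shut.
Start: joints at [-51.56, 20.546, 0.682, 0, -70.136, -16.507], TCP at [252.098, -626.133, 231.302] pointing down, gripper open.
Joint ranges: [-176.03, 176.03], [-82.01, 121.73], [-58.28, 71.71], [-173.87, 95.51], [-174.79, -0.11], [-173.66, 173.66]. Speed limits (degrees/s): [136.94, 136.94, 172.46, 180, 180, 180].

INTERFACE

Orientations are given as a 3x3 rotation matrix whose columns are the frame's x, y, z axes.
In Python, from bench import readout, optics, job_done gives the robot as it stands. The module is installed in compiled form; this text tells all that it offers.
- The arm moves only by the shell command python3 -m pendant 'ROWS' [FORCE]. ROWS is JSON, a list of rows, each an object with "linear": the shift along the tool's x, y, z in m, a list of three; "dr": the turn, a rotation vector about the tool's x, y, z in rad, a list of three; "hand": the gripper's target within -1 to 1 (fully open at 1, half-way at 0, shut at -1). A call has 1 to 20 rows; each row is the pose to reach, as a shift and turn from the pose commanded when the call began, along the tool's axes at that moment; what a row does not reach only later rows make up. A row lasts 1/10 s, in which the tool goes at most 50 mm and 8.59 degrees, less where a joint would pass 70% of its speed; a pose out of reach is approached as far as the arm can. A call with a gripper value outside its range is refused whole. The fingers move at their own pace and stop on an object; FORCE is the grip in N (left out, the last holds). Time passes only in rows, so rows that repeat a pose let the fingers close. It gives the time, the measured TCP pose, the force, the opening and the grip force at its end, in the units of the state.
- readout.observe(): the state, without advancing time (a new reading comes with each control period).
- optics.read_camera(name): name is "scene" or "top" or "wrist"; returns the picture (420x560x3 uint8, red, green, blue); there is no depth.
- optics.camera_model(name): a dict with "mtx" (3x3 intrinsics, pixels), "distortion" ([k1, k2, p1, p2, k3] as OpenCV has them; the pictures are not rectified), "R" (3x3) and "t" (3): a world point X has camera coordinates R X + t. Camera axes: x right, y down, z forward; pixel columns grow to the right and rows downward; lengths in mm; the calibration is good to about 2 mm. A picture is of the moment at which its call begins: read the wrist's pose just before it. camera_model takes no time and is no camera call; for the wrist camera it gives the pose at the moment of the call.
- job_done(): hands the job in; it is judged then, once.
The state is a dict: "t": time; "joint_pos": joint angles; "qd": joint speeds; "joint_efforts": joint torques, N m; "ee_pos": TCP position; "tcp_rot": TCP orientation; "force": force on the tool from outside, world axes, zero at the start; "wrist_torque": the same for the moment, N m; "grip_width": finger opening in mm; "grasp_force": force on a finger pad.
Only numpy, scipy, OpenCV 4.12 (cv2) and the standard library are available. Lean on these libraries where they do the work, as an engineer would, in place of code of your own. Each camera call takes 0.05 s, during which the arm holds its last target. There are 200 camera calls.

TASK

Load the tag magazine: slide the blue reel along its lane until it drops onto the brass post in the middle, then slide the red reel in on top of it, and press the stack down until both reels are fully home at the bottom. Leave the jar of pins, the tag tub and the black applicator where they are.

Things in the scene. Friction and masses are not known exactly. Their poses are not given: they have to be found in the camera images.
- magazine: Fixed tag magazine, green walls, aluminium decks, 410 mm long (y), 100 mm wide (x). Origin: centre of its underside, on the bench, on the post's axis; z up. Two lanes run along its y axis from y = +-205 mm to a central open well (y = -34 to +34 mm) with the post in it. Deck (lane floor) 44 mm above the bench, lanes 66 mm wide between side walls that rise to 68 mm above the bench.
- lane_a (a point): Outer end of the lane on the +y side, lane middle, at deck height. A curb 6 mm high and 6 mm thick closes the end. Green lips, 68 to 73 mm above the bench, reach 6 mm inwards over both edges of the lane, from y = 42 mm to the outer end, so a reel cannot be lifted out; the slot between them is 54 mm wide: closed fingers can enter behind a reel and push it along.
- lane_b (a point): Outer end of the lane on the -y side, lane middle, at deck height; the mirror image of the other lane.
- post_tip (a point): Tip of the fixed brass post in the well, 43 mm above the bench, 1 mm below the deck: a reel pushed from either lane rides over it and drops when its hole meets it. The post is 15 mm in diameter, tapered to 9 mm over the top 4 mm.
- seat (a point): Point on the post's axis, 10 mm above the bench: the level of the underside of the lower reel when fully home. Home, the lower reel spans 10 to 30 mm and the upper one 30 to 50 mm above the bench.
- follower (a joint): Steel plate, 64 mm square, in the well, with the post through it; carries the reels. Stiff sliding fit: stays where it is left, takes about 10 N to push down. 0 = up (its top 18 mm above the bench), 0.008 m = at the bottom (top 10 mm above the bench, reels fully home). Starts within 2 mm of up.
- blue_reel: Blue plastic tag reel, a ring with small white tags set around its rim: 62 mm outside diameter, 20 mm hole, 20 mm high, 60 g, lying flat on the deck in one of the two lanes (either). Origin: centre of its underside; z is the ring's axis.
- red_reel: Red reel, same size and shape as the blue one, in the other lane. Origin: centre of its underside; z is the ring's axis.
- jar: Bystander: closed glass jar of steel pins, 58 mm diameter, 79 mm high, origin at the centre of its underside.
- tub: Bystander: open white polymer tub of yellow tags, 100 mm diameter, 85 mm high, origin at the centre of its underside.
- applicator: Bystander: black plier-shaped tag applicator lying on the bench, about 210 mm long along its x axis, 16 mm high; origin on the bench under its middle.
Not all that is in view belongs to the job. Of the things shaped like the red_reel, the red one is meant. There is more than one size of the blue_reel; the one meant has the size given above.

How it is judged:
By the outcome, as a careful person would: the job done as asked, in the order asked, and still so for the second after the job is handed in, with the robot touching nothing.
It also fails if it takes over 53 s, if anything falls off the work surface, if the arm or the gripper's body presses on something with over 40 N, if the wrist force passes 120 N, or if a joint passes its speed limit or range.

## Working session

There is one attempt and no reset: what is moved stays moved. The work goes in short steps, Python scripts to look and compute and a shell command to move; the robot and the scene stay as the last step left them, time stands still between calls to the robot, and variables do not carry over. Pictures are saved under pics/ and viewed, at most 10 in all, crops included, and the job is handed in when it is done.

```bash
mkdir -p pics; python3 - <<'E'
from bench import readout, optics
import cv2
s=readout.observe(); print(s['t'],s['ee_pos'],s['tcp_rot'],s['force'],s['grip_width'])
for n in('scene','top'):
    cv2.imwrite(f'pics/{n}0.png',optics.read_camera(n)[:,:,::-1]); m=optics.camera_model(n); print(n,m)
E
```

```text
0.0 [ 251.92904223 -625.70999004  230.36676511] [[-9.27660781e-01 -3.73423279e-01 -7.28422327e-04]
 [-3.73423967e-01  9.27659631e-01  1.46598742e-03]
 [ 1.28294158e-04  1.63194939e-03 -9.99998660e-01]] [ 0.08284882 -0.39648764  0.30148367] 85.80173279398389
scene {'mtx': array([[435.39820722,   0.        , 276.05575532],
       [  0.        , 435.39820722, 206.48125079],
       [  0.        ,   0.        ,   1.        ]]), 'distortion': array([0.01146869, 0.        , 0.        , 0.        , 0.        ]), 'R': array([[ 0.20799217,  0.97811252, -0.00592833],
       [ 0.52972748, -0.11773565, -0.83995661],
       [-0.82227006,  0.171564  , -0.54262118]]), 't': array([-151.60900166, -244.74911438, 1294.83198212])}
top {'mtx': array([[393.59182129,   0.        , 280.49833076],
       [  0.        , 393.59182129, 204.14668649],
       [  0.        ,   0.        ,   1.        ]]), 'distortion': array([-0.04800304,  0.        ,  0.        ,  0.        ,  0.        ]), 'R': array([[ 0.01372404, -0.99950963, -0.02814509],
       [-0.98375715, -0.00845872, -0.17930509],
       [ 0.17897909,  0.03014872, -0.98339084]]), 't': array([ 33.48113376, 551.41505204, 778.45293577])}
```

View pics/top0.png

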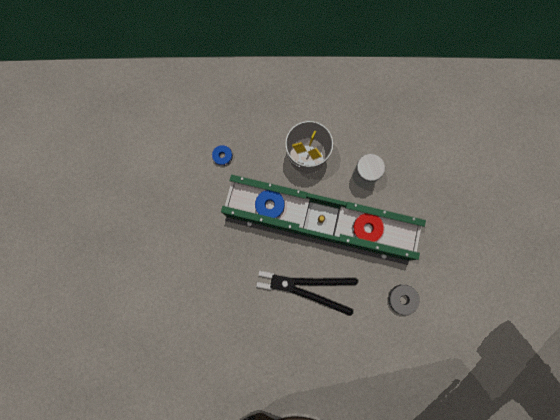

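View pics/scene0.png

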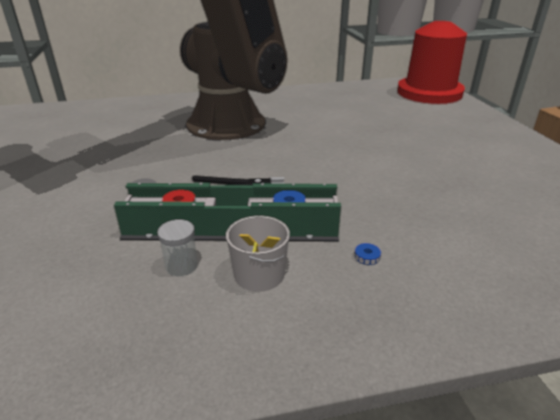

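The top view shows the blue reel at about (269,205), the red reel at (369,227) and the post at (321,219). The small blue ring (222,155) and the grey ring (404,300) are distractors. The tub (309,147) and the jar (370,168) are next to the magazine.

```bash
cat > h.py <<'E'
import numpy as np, cv2
from bench import readout, optics
def ray(m,px,z):
    """pixels (N,2) -> world points on the plane at height z"""
    u=cv2.undistortPoints(np.float64(px).reshape(-1,1,2),m['mtx'],m['distortion']).reshape(-1,2)
    R,t=np.array(m['R']),np.array(m['t']); c=-R.T@t
    d=np.c_[u,np.ones(len(u))]@R
    return c+d*((z-c[2])/d[:,2])[:,None]
def masks(im):
    h=cv2.cvtColor(im,cv2.COLOR_RGB2HSV); H,S,V=h[...,0],h[...,1],h[...,2]
    return dict(blue=(H>100)&(H<130)&(S>120)&(V>50), red=((H<8)|(H>172))&(S>140)&(V>60),
      green=(H>60)&(H<90)&(S>90)&(V>35), brass=(H>15)&(H<32)&(S>110)&(V>60))
def blobs(m,amin):
    c,_=cv2.findContours(m.astype(np.uint8),cv2.RETR_EXTERNAL,cv2.CHAIN_APPROX_NONE)
    return [x.reshape(-1,2) for x in c if cv2.contourArea(x)>=amin]
E
python3 - <<'E'
from h import *
im=cv2.imread('pics/top0.png')[:,:,::-1].copy(); m=optics.camera_model('top'); M=masks(im)
for n,z,a in(('blue',64,80),('red',64,80),('brass',43,6)):
    for b in blobs(M[n],a):
        w=ray(m,b,z); (c,r)=cv2.minEnclosingCircle(np.float32(w[:,:2])); print(n,b.mean(0),c,2*r)
for b in blobs(M['green'],60):
    if b[:,1].min()<100: continue
    w=ray(m,b,73); q=cv2.minAreaRect(np.float32(w[:,:2])); print('green',b.mean(0),q); print(cv2.boxPoints(q))
E
python3 - <<'E'
import cv2
i=cv2.imread('pics/top0.png')[165:275,210:440]
cv2.imwrite('pics/crop0.png',cv2.resize(i,None,fx=3.4,fy=3.4,interpolation=cv2.INTER_CUBIC))
E
```

```text
blue [269.34146341 203.7804878 ] (548.8104248046875, 62.42364501953125) 61.58515167236328
blue [221.58181818 155.01818182] (654.7869873046875, 165.96536254882812) 42.95770263671875
red [367.90361446 227.06024096] (502.6790771484375, -139.6664276123047) 62.04578399658203
brass [321.26666667 218.4       ] (521.8226928710938, -46.45469284057617) 13.854955673217773
brass [314.67741935 153.41935484] (663.6947021484375, -32.47596740722656) 29.543954849243164
brass [298.60606061 146.93939394] (679.427001953125, 2.3447422981262207) 31.48185920715332
brass [311.90322581 137.74193548] (701.4074096679688, -26.063064575195312) 36.32643508911133
green [320.73275862 233.20043103] ((489.3758239746094, -38.48126220703125), (407.8899230957031, 14.813215255737305), 76.72045135498047)
[[ 435.32062 -235.2716 ]
 [ 449.73773 -238.67426]
 [ 543.431    158.30908]
 [ 529.0139   161.71173]]
green [327.68192771 200.20722892] ((556.317138671875, -53.90559387207031), (407.6392822265625, 13.152864456176758), 76.9406509399414)
[[ 503.85562 -250.96774]
 [ 516.6684  -253.93976]
 [ 608.7787   143.15656]
 [ 595.9659   146.12857]]
```

View pics/crop0.png

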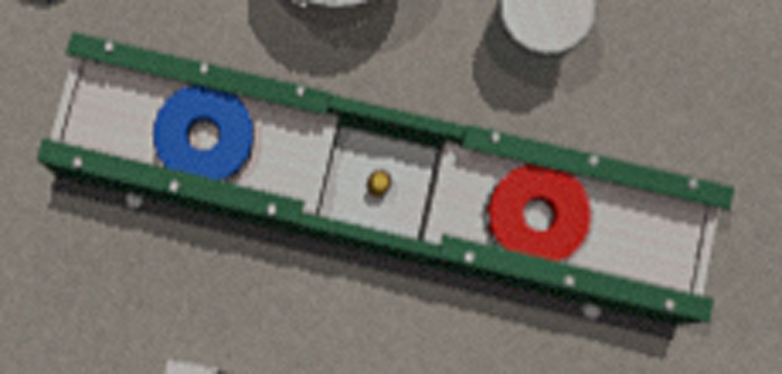

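The crop confirms it: blue is in the +y lane and red in the -y lane, and the reels measure 62 mm as they should. The post agrees with the rail centre to within 1 mm. Next I compute the move that puts the shut fingers above the lane behind blue.

```bash
cat >> h.py <<'E'
P=np.array([522.2,-46.3]); A=np.radians(76.83); D=np.array([np.cos(A),np.sin(A)]); N=np.array([D[1],-D[0]])
from scipy.spatial.transform import Rotation as Ro
def go(s,l,z):
    """tool-frame shift (m) and turn to stand s along the lane, l across, height z, tool y along the lane"""
    o=readout.observe(); R=np.array(o['tcp_rot']); p=np.array(o['ee_pos'])
    T=np.c_[[*-N,0],[*D,0],[0,0,-1]]; q=np.r_[P+s*D+l*N,z]
    print('to',q.round(1),'lin',(R.T@(q-p)/1000).round(4),'dr',Ro.from_matrix(R.T@T).as_rotvec().round(4))
def where():
    o=readout.observe(); p=np.array(o['ee_pos']); e=p[:2]-P
    print('t',round(o['t'],2),'s',round(e@D,1),'l',round(e@N,1),'z',round(p[2],1),'F',np.round(o['force'],1),'w',round(o['grip_width'],1))
E
python3 -c "
from h import *
where(); go(168,0,130)"
```

```text
t 0.1 s -625.8 l -131.1 z 230.4 F [-0.6  0.5  0.3] w 85.2
to [560.5 117.3 130. ] lin [-0.5637  0.5739  0.1012] dr [ 1.400e-03 -6.000e-04  6.125e-01]
```

```bash
python3 -m pendant '[{"linear":[-0.5637,0.5739,0.06],"dr":[0,0,0.6125],"hand":-1},{"linear":[-0.5637,0.5739,0.06],"dr":[0,0,0.6125],"hand":-1},{"linear":[-0.5637,0.5739,0.06],"dr":[0,0,0.6125],"hand":-1},{"linear":[-0.5637,0.5739,0.06],"dr":[0,0,0.6125],"hand":-1},{"linear":[-0.5637,0.5739,0.06],"dr":[0,0,0.6125],"hand":-1},{"linear":[-0.5637,0.5739,0.06],"dr":[0,0,0.6125],"hand":-1},{"linear":[-0.5637,0.5739,0.06],"dr":[0,0,0.6125],"hand":-1},{"linear":[-0.5637,0.5739,0.06],"dr":[0,0,0.6125],"hand":-1},{"linear":[-0.5637,0.5739,0.06],"dr":[0,0,0.6125],"hand":-1},{"linear":[-0.5637,0.5739,0.06],"dr":[0,0,0.6125],"hand":-1},{"linear":[-0.5637,0.5739,0.06],"dr":[0,0,0.6125],"hand":-1},{"linear":[-0.5637,0.5739,0.06],"dr":[0,0,0.6125],"hand":-1},{"linear":[-0.5637,0.5739,0.06],"dr":[0,0,0.6125],"hand":-1},{"linear":[-0.5637,0.5739,0.06],"dr":[0,0,0.6125],"hand":-1},{"linear":[-0.5637,0.5739,0.06],"dr":[0,0,0.6125],"hand":-1},{"linear":[-0.5637,0.5739,0.06],"dr":[0,0,0.6125],"hand":-1},{"linear":[-0.5637,0.5739,0.06],"dr":[0,0,0.6125],"hand":-1},{"linear":[-0.5637,0.5739,0.06],"dr":[0,0,0.6125],"hand":-1},{"linear":[-0.5637,0.5739,0.06],"dr":[0,0,0.6125],"hand":-1},{"linear":[-0.5637,0.5739,0.06],"dr":[0,0,0.6125],"hand":-1}]' 30; python3 -c "
from h import *
where(); go(168,0,90); go(168,0,50)
cv2.imwrite('pics/w1.png',optics.read_camera('wrist')[:,:,::-1])"
```

```text
t: 2.1
ee_pos: [560.1, 115.7, 171.4]
tcp_rot: [[-0.974, 0.229, -0.0], [0.229, 0.974, -0.0], [0.0, -0.0, -1.0]]
force: [-0.4, -0.7, 0.2]
grip_width: -0.2
grasp_force: 0.0
t 2.1 s 166.3 l 0.0 z 171.4 F [-0.4 -0.7  0.2] w -0.2
to [560.5 117.3  90. ] lin [0.     0.0017 0.0814] dr [-0.0002 -0.0003 -0.0008]
to [560.5 117.3  50. ] lin [-0.      0.0017  0.1214] dr [-0.0002 -0.0003 -0.0008]
```

View pics/w1.png

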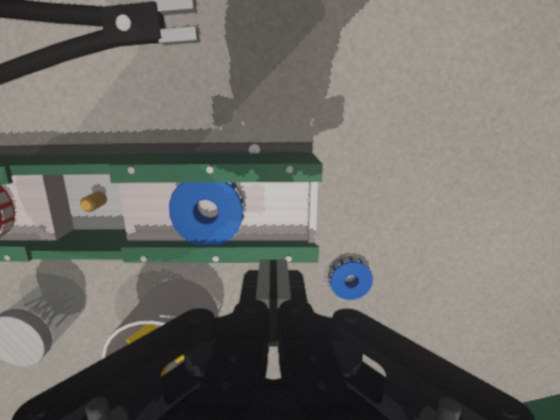

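The wrist view shows the fingers at (272,290), the blue reel at (206,210) and the curb at x≈313. I use this picture to cross-check the lane frame.

```bash
python3 - <<'E'
from h import *
im=cv2.imread('pics/w1.png')[:,:,::-1].copy(); m=optics.camera_model('wrist'); M=masks(im)
f=lambda w:(((w[...,:2]-P)@D).round(1),((w[...,:2]-P)@N).round(1))
for b in blobs(M['blue'],1500):
    (c,r)=cv2.minEnclosingCircle(np.float32(ray(m,b,64)[:,:2])); print('blue',f(np.array(c)),2*r)
# lip tops: corners at the outer end read from the picture
print('rail outer end corners (z73): ',f(ray(m,[[321,157],[318,247]],73)), 'inner edges',f(ray(m,[[290,181],[290,246]],73)))
for b in blobs(M['brass'],20): print('brass',b.mean(0),f(ray(m,[b.mean(0)],43)))
for b in blobs(M['green'],500):
    q=cv2.minAreaRect(np.float32(ray(m,b,73)[:,:2])); print('green',f(np.array(q[0])),q[1:])
E
```

```text
blue (np.float64(112.4), np.float64(1.2)) 64.09154510498047
rail outer end corners (z73):  (array([201.7, 202.6]), array([-44.3,  28.9])) inner edges (array([178.8, 179.7]), array([-26.,  28.]))
brass [163.7 370.9] (array([48.1]), array([188.5]))
brass [179.69565217 358.04347826] (array([67.4]), array([170.6]))
brass [140.79365079 333.04761905] (array([30.2]), array([139.1]))
brass [ 92.9137931 201.       ] (array([5.8]), array([-1.7]))
green (np.float64(453.9), np.float64(223.1)) ((41.54081726074219, 37.015140533447266), 6.181366920471191)
green (np.float64(81.1), np.float64(35.0)) ((240.63392639160156, 13.614757537841797), 77.01873016357422)
green (np.float64(4.0), np.float64(-36.2)) ((87.16944885253906, 12.120707511901855), 72.32972717285156)
green (np.float64(109.6), np.float64(-33.0)) ((89.83262634277344, 14.402276039123535), 75.57889556884766)
```

```bash
python3 -m pendant '[{"linear":[-0.0005,0.0017,0.04],"dr":[0,0,0],"hand":-1},{"linear":[-0.0005,0.0017,0.08],"dr":[0,0,0],"hand":-1},{"linear":[-0.0005,0.0017,0.095],"dr":[0,0,0],"hand":-1},{"linear":[-0.0005,0.0017,0.11],"dr":[0,0,0],"hand":-1},{"linear":[-0.0005,0.0017,0.121],"dr":[0,0,0],"hand":-1},{"linear":[-0.0005,0.0017,0.121],"dr":[0,0,0],"hand":-1},{"linear":[-0.0005,0.0017,0.121],"dr":[0,0,0],"hand":-1},{"linear":[-0.0005,0.0017,0.121],"dr":[0,0,0],"hand":-1}]' >/dev/null; python3 -c "
from h import *
where(); go(168,0.5,50);go(100,0.5,50)"
```

```text
t 2.95 s 169.5 l 1.3 z 51.4 F [-0.8  0.2 -0.6] w -0.1
to [561.  117.2  50. ] lin [ 0.0008 -0.0015  0.0014] dr [0.001  0.0013 0.0001]
to [545.5  51.   50. ] lin [ 0.0008 -0.0695  0.0013] dr [0.001  0.0013 0.0001]
```

```bash
python3 -m pendant '[{"linear":[0,-0.005,0.001],"dr":[0,0,0],"hand":-1},{"linear":[0,-0.01,0.001],"dr":[0,0,0],"hand":-1},{"linear":[0,-0.015,0.001],"dr":[0,0,0],"hand":-1},{"linear":[0,-0.02,0.001],"dr":[0,0,0],"hand":-1},{"linear":[0,-0.026,0.001],"dr":[0,0,0],"hand":-1},{"linear":[0,-0.032,0.001],"dr":[0,0,0],"hand":-1},{"linear":[0,-0.038,0.001],"dr":[0,0,0],"hand":-1},{"linear":[0,-0.044,0.001],"dr":[0,0,0],"hand":-1},{"linear":[0,-0.05,0.001],"dr":[0,0,0],"hand":-1},{"linear":[0,-0.056,0.001],"dr":[0,0,0],"hand":-1},{"linear":[0,-0.062,0.001],"dr":[0,0,0],"hand":-1},{"linear":[0,-0.068,0.001],"dr":[0,0,0],"hand":-1},{"linear":[0,-0.074,0.001],"dr":[0,0,0],"hand":-1},{"linear":[0,-0.079,0.001],"dr":[0,0,0],"hand":-1},{"linear":[0,-0.084,0.001],"dr":[0,0,0],"hand":-1},{"linear":[0,-0.088,0.001],"dr":[0,0,0],"hand":-1},{"linear":[0,-0.09,0.001],"dr":[0,0,0],"hand":-1},{"linear":[0,-0.09,0.001],"dr":[0,0,0],"hand":-1}]' >/dev/null; python3 - <<'E'
from h import *
where(); im=optics.read_camera('top'); m=optics.camera_model('top'); cv2.imwrite('pics/top2.png',im[:,:,::-1])
for b in blobs(masks(im)['blue'],30):
    (c,r)=cv2.minEnclosingCircle(np.float32(ray(m,b,64)[:,:2])); c=np.array(c)-P; print(c@D,c@N,2*r)
go(45,0.5,50)
E
```

```text
t 4.75 s 78.9 l 0.7 z 49.3 F [-0.3  0.  -0. ] w -0.2
33.360141965481866 2.262668663512013 61.86754608154297
to [532.9  -2.6  50. ] lin [ 0.0002 -0.034  -0.0008] dr [-0.0002 -0.0002  0.    ]
```

The finger stands 45.5 mm from the reel's centre, as predicted. From here I push slowly onto the post.

```bash
python3 -m pendant '[{"linear":[0,-0.003,0],"dr":[0,0,0],"hand":-1},{"linear":[0,-0.006,0],"dr":[0,0,0],"hand":-1},{"linear":[0,-0.009,0],"dr":[0,0,0],"hand":-1},{"linear":[0,-0.012,0],"dr":[0,0,0],"hand":-1},{"linear":[0,-0.015,0],"dr":[0,0,0],"hand":-1},{"linear":[0,-0.018,0],"dr":[0,0,0],"hand":-1},{"linear":[0,-0.021,0],"dr":[0,0,0],"hand":-1},{"linear":[0,-0.024,0],"dr":[0,0,0],"hand":-1},{"linear":[0,-0.026,0],"dr":[0,0,0],"hand":-1},{"linear":[0,-0.028,0],"dr":[0,0,0],"hand":-1},{"linear":[0,-0.03,0],"dr":[0,0,0],"hand":-1},{"linear":[0,-0.0315,0],"dr":[0,0,0],"hand":-1},{"linear":[0,-0.0325,0],"dr":[0,0,0],"hand":-1},{"linear":[0,-0.033,0],"dr":[0,0,0],"hand":-1},{"linear":[0,-0.033,0],"dr":[0,0,0],"hand":-1}]' >/dev/null; python3 - <<'E'
from h import *
where(); im=optics.read_camera('top'); m=optics.camera_model('top'); cv2.imwrite('pics/top3.png',cv2.resize(im[165:275,210:440,::-1],None,fx=3.4,fy=3.4,interpolation=cv2.INTER_CUBIC))
for b in blobs(masks(im)['blue'],30):
  for z in(64,38):
    (c,r)=cv2.minEnclosingCircle(np.float32(ray(m,b,z)[:,:2])); c=np.array(c)-P; print(z,c@D,c@N,2*r)
E
```

```text
t 6.3 s 46.2 l 0.8 z 49.3 F [ 0.2 -0.   0. ] w -0.2
64 -1.115599687081214 -3.217331394334367 58.784542083740234
38 -2.1939914477824867 0.9051708020740453 60.69179916381836
64 245.01989202652015 91.6790514046993 30.558250427246094
38 251.92748971713235 98.88044090083474 31.54973793029785
```

View pics/top3.png

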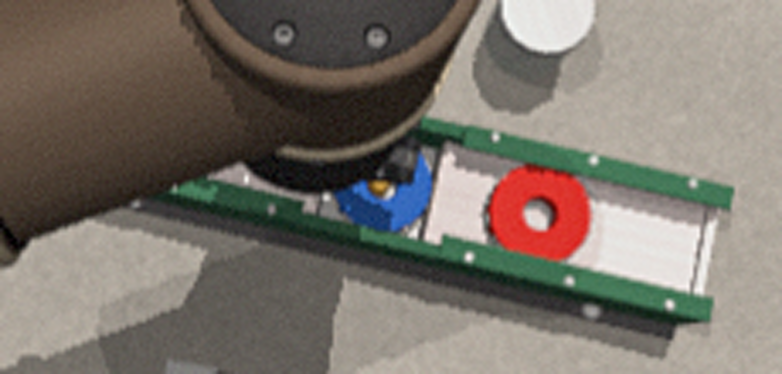

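The blue reel has dropped: the post shows through its hole at (380,185), and it measures 61 mm across at z=38. Next I go up and over to behind red.

```bash
python3 -m pendant '[{"linear":[0,0,-0.04],"dr":[0,0,0],"hand":-1},{"linear":[0,0,-0.07],"dr":[0,0,0],"hand":-1},{"linear":[0,-0.04,-0.07],"dr":[0,0,0],"hand":-1},{"linear":[0,-0.09,-0.07],"dr":[0,0,0],"hand":-1},{"linear":[0,-0.14,-0.07],"dr":[0,0,0],"hand":-1},{"linear":[0,-0.18,-0.07],"dr":[0,0,0],"hand":-1},{"linear":[0,-0.199,-0.07],"dr":[0,0,0],"hand":-1},{"linear":[0,-0.199,-0.07],"dr":[0,0,0],"hand":-1},{"linear":[0,-0.199,-0.07],"dr":[0,0,0],"hand":-1},{"linear":[0,-0.199,-0.07],"dr":[0,0,0],"hand":-1}]' >/dev/null; python3 - <<'E'
from h import *
where(); im=optics.read_camera('top'); m=optics.camera_model('top'); M=masks(im); cv2.imwrite('pics/top4.png',im[:,:,::-1])
for n,z in(('blue',64),('blue',38),('red',64)):
  for b in blobs(M[n],100):
    (c,r)=cv2.minEnclosingCircle(np.float32(ray(m,b,z)[:,:2])); c=np.array(c)-P; print(n,z,c@D,c@N,2*r)
go(-153,0.5,50)
E
```

```text
t 7.35 s -152.2 l 0.9 z 119.3 F [ 1.2 -0.1  0.2] w 0.4
blue 64 236.89119140548877 80.73696040232674 42.95770263671875
blue 38 243.5350463806553 87.58346767989349 44.351619720458984
to [ 487.8 -195.4   50. ] lin [ 0.0004 -0.001   0.0693] dr [0.0001 0.0001 0.0011]
```

```bash
python3 -m pendant '[{"linear":[0.0004,-0.001,0.02],"dr":[0,0,0],"hand":-1},{"linear":[0.0004,-0.001,0.04],"dr":[0,0,0],"hand":-1},{"linear":[0.0004,-0.001,0.055],"dr":[0,0,0],"hand":-1},{"linear":[0.0004,-0.001,0.069],"dr":[0,0,0],"hand":-1},{"linear":[0.0004,-0.001,0.069],"dr":[0,0,0],"hand":-1},{"linear":[0.0004,-0.001,0.069],"dr":[0,0,0],"hand":-1}]' >/dev/null; python3 -m pendant '[{"linear":[0,0.005,0],"dr":[0,0,0],"hand":-1},{"linear":[0,0.01,0],"dr":[0,0,0],"hand":-1},{"linear":[0,0.015,0],"dr":[0,0,0],"hand":-1},{"linear":[0,0.02,0],"dr":[0,0,0],"hand":-1},{"linear":[0,0.026,0],"dr":[0,0,0],"hand":-1},{"linear":[0,0.032,0],"dr":[0,0,0],"hand":-1},{"linear":[0,0.038,0],"dr":[0,0,0],"hand":-1},{"linear":[0,0.044,0],"dr":[0,0,0],"hand":-1},{"linear":[0,0.05,0],"dr":[0,0,0],"hand":-1},{"linear":[0,0.056,0],"dr":[0,0,0],"hand":-1},{"linear":[0,0.062,0],"dr":[0,0,0],"hand":-1},{"linear":[0,0.067,0],"dr":[0,0,0],"hand":-1},{"linear":[0,0.07,0],"dr":[0,0,0],"hand":-1},{"linear":[0,0.072,0],"dr":[0,0,0],"hand":-1},{"linear":[0,0.072,0],"dr":[0,0,0],"hand":-1}]' >/dev/null; python3 - <<'E'
from h import *
where(); im=optics.read_camera('scene'); cv2.imwrite('pics/sc5.png',cv2.resize(im[150:280,90:360,::-1],None,fx=2.9,fy=2.9,interpolation=cv2.INTER_CUBIC))
go(-46,.5,50)
E
```

```text
t 9.5 s -81.5 l 0.5 z 50.3 F [-0.3 -0.6 -0.3] w -0.3
to [512.2 -91.2  50. ] lin [-0.      0.0356  0.0003] dr [0.0001 0.0002 0.0003]
```

View pics/sc5.png

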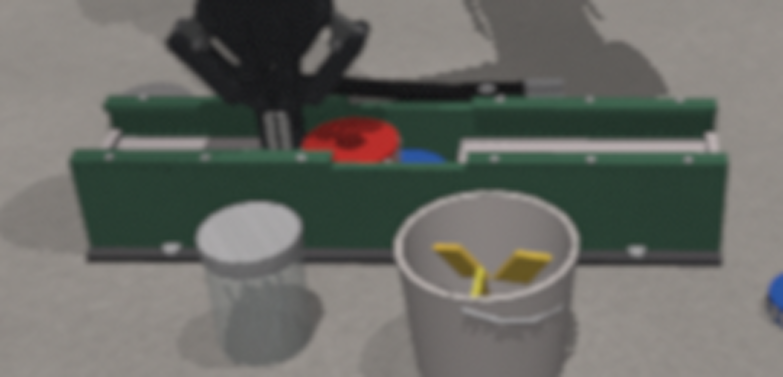

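The scene view shows red on the deck at (350,140) and blue seated lower in the well at (420,158). I continue slowly.

```bash
python3 -m pendant '[{"linear":[0,0.003,0],"dr":[0,0,0],"hand":-1},{"linear":[0,0.006,0],"dr":[0,0,0],"hand":-1},{"linear":[0,0.009,0],"dr":[0,0,0],"hand":-1},{"linear":[0,0.012,0],"dr":[0,0,0],"hand":-1},{"linear":[0,0.015,0],"dr":[0,0,0],"hand":-1},{"linear":[0,0.018,0],"dr":[0,0,0],"hand":-1},{"linear":[0,0.021,0],"dr":[0,0,0],"hand":-1},{"linear":[0,0.024,0],"dr":[0,0,0],"hand":-1},{"linear":[0,0.027,0],"dr":[0,0,0],"hand":-1},{"linear":[0,0.03,0],"dr":[0,0,0],"hand":-1},{"linear":[0,0.032,0],"dr":[0,0,0],"hand":-1},{"linear":[0,0.0335,0],"dr":[0,0,0],"hand":-1},{"linear":[0,0.035,0],"dr":[0,0,0],"hand":-1},{"linear":[0,0.0355,0],"dr":[0,0,0],"hand":-1},{"linear":[0,0.0355,0],"dr":[0,0,0],"hand":-1}]' >/dev/null; python3 - <<'E'
from h import *
where(); im=optics.read_camera('scene'); i2=optics.read_camera('wrist'); m=optics.camera_model('wrist')
a=cv2.resize(im[150:280,90:360,::-1],(540,260)); b=cv2.resize(i2[:,:,::-1],(426,320))
cv2.imwrite('pics/c6.png',np.vstack([a,cv2.copyMakeBorder(b,0,0,0,114,0)]))
for b in blobs(masks(i2)['red'],500):
  for z in(64,58):
    (c,r)=cv2.minEnclosingCircle(np.float32(ray(m,b,z)[:,:2])); c=np.array(c)-P; print(z,c@D,c@N,2*r)
E
```

```text
t 11.05 s -46.2 l 0.4 z 50.3 F [-0.1 -0.1  0.1] w -0.0
64 -7.092435814694465 -3.8877213719403327 64.73963165283203
58 -5.244111398173837 -0.40216726985268186 67.7486572265625
```

View pics/c6.png

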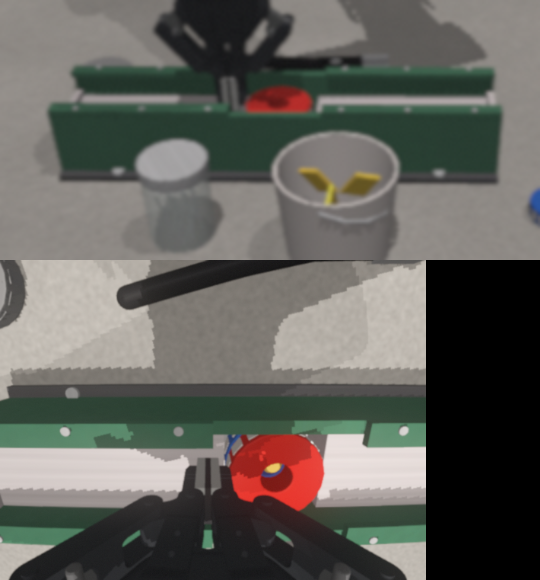

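Red is over the post, with the brass visible in its hole. Blue still shows under its left edge, so red may be tilted or caught. I lift the fingers and look again.

```bash
python3 -m pendant '[{"linear":[0,0,-0.03],"dr":[0,0,0],"hand":-1},{"linear":[0,-0.03,-0.06],"dr":[0,0,0],"hand":-1},{"linear":[0,-0.06,-0.09],"dr":[0,0,0],"hand":-0.4},{"linear":[0,-0.08,-0.1],"dr":[0,0,0],"hand":-0.4},{"linear":[0,-0.08,-0.1],"dr":[0,0,0],"hand":-0.4},{"linear":[0,-0.08,-0.1],"dr":[0,0,0],"hand":-0.4},{"linear":[0,-0.08,-0.1],"dr":[0,0,0],"hand":-0.4}]' >/dev/null; python3 - <<'E'
from h import *
where(); im=optics.read_camera('scene'); i2=optics.read_camera('wrist'); m=optics.camera_model('wrist'); i3=optics.read_camera('top')
a=cv2.resize(im[180:240,180:300,::-1],(400,200)); t=cv2.resize(i3[190:250,280:400,::-1],(400,200)); b=cv2.resize(i2[100:300,180:480,::-1],(600,400))
cv2.imwrite('pics/c7.png',np.vstack([np.hstack([a,t]),cv2.copyMakeBorder(b,0,0,0,200,0)]))
for n,i in(('wrist',i2),('top',i3)):
 for b in blobs(masks(i)['red'],100):
  for z in(64,58):
    mm=optics.camera_model(n);(c,r)=cv2.minEnclosingCircle(np.float32(ray(mm,b,z)[:,:2])); c=np.array(c)-P; print(n,z,c@D,c@N,2*r)
E
```

```text
t 11.85 s -125.9 l -0.1 z 149.5 F [0.  0.7 0.6] w 25.5
wrist 64 -9.160929442459807 -1.621789388268821 67.244384765625
wrist 58 -6.084883132126898 0.40968615118136353 69.01042175292969
```

View pics/c7.png

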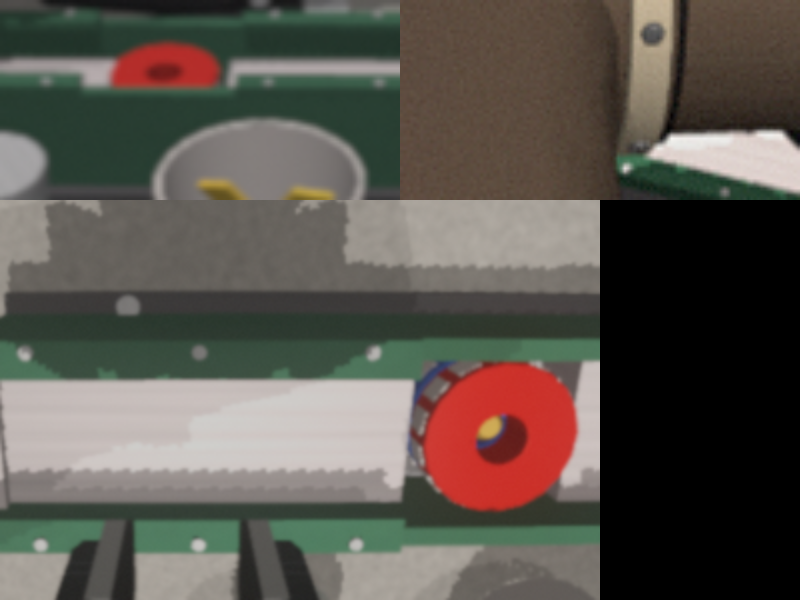

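```bash
python3 - <<'E'
from h import *
m=optics.camera_model('wrist')
px=[[392,218],[469,218],[430.5,181],[430.5,255.5],[430.5,218.2], [425,314/2+60.5]]
for z in(56,58,61,64):
    w=ray(m,px,z)[:,:2]-P; s,l=w@D,w@N; print(z,'centre',s[4].round(1),l[4].round(1),'dia',(s[1]-s[0]).round(1),(l[3]-l[2]).round(1))
w=ray(m,[[180+490/2,100+228/2]],43)[0,:2]-P; print('post',w@D,w@N)
im=optics.read_camera('scene'); ms=optics.camera_model('scene')
for b in blobs(masks(im)['red'],100):
    print(b[:,0].min(),b[:,0].max(),b[:,1].min(),b[:,1].max())
    for z in(56,58,61,64):
        w=ray(ms,[[b[:,0].min(),200],[b[:,0].max()+1,200],b[b[:,1].argmin()]],z)[:,:2]-P; print(z,'s',(w@D).round(1),'far edge l',(w@N).round(1))
go(0.5,0.5,90)
E
```

```text
56 centre -2.5 2.0 dia 62.1 61.9
58 centre -3.6 1.3 dia 61.5 61.4
61 centre -5.1 0.3 dia 60.7 60.6
64 centre -6.7 -0.8 dia 60.0 59.8
post -0.9195726572124664 2.7859012436792416
214 245 193 205
56 s [-30.   31.2 -14. ] far edge l [ -4.6  -5.2 -30.6]
58 s [-29.4  31.5 -13.4] far edge l [ -1.4  -2.  -27.3]
61 s [-28.4  32.  -12.6] far edge l [  3.4   2.7 -22.3]
64 s [-27.5  32.5 -11.8] far edge l [  8.2   7.5 -17.4]
398 466 21 102
56 s [320.1 450.  897.1] far edge l [   -8.4    -9.7 -1821.5]
58 s [319.1 448.5 893.5] far edge l [   -5.1    -6.5 -1810. ]
61 s [317.7 446.1 888.1] far edge l [-3.0000e-01 -1.7000e+00 -1.7929e+03]
64 s [316.2 443.8 882.7] far edge l [    4.5     3.1 -1775.7]
to [522.8 -45.9  90. ] lin [-0.0005  0.1262  0.0596] dr [-0.0003 -0.0012  0.0011]
```

Red's top is at about z=57 by both diameter and scene edge, so it's lying on blue. Next I centre the partly open fingers over the ring and press.

```bash
python3 -m pendant '[{"linear":[-0.0005,0.04,0],"dr":[0,0,0],"hand":-0.4},{"linear":[-0.0005,0.08,0],"dr":[0,0,0],"hand":-0.4},{"linear":[-0.0005,0.11,0.01],"dr":[0,0,0],"hand":-0.4},{"linear":[-0.0005,0.126,0.03],"dr":[0,0,0],"hand":-0.4},{"linear":[-0.0005,0.126,0.05],"dr":[0,0,0],"hand":-0.4},{"linear":[-0.0005,0.126,0.07],"dr":[0,0,0],"hand":-0.4},{"linear":[-0.0005,0.126,0.08],"dr":[0,0,0],"hand":-0.4},{"linear":[-0.0005,0.126,0.087],"dr":[0,0,0],"hand":-0.4},{"linear":[-0.0005,0.126,0.087],"dr":[0,0,0],"hand":-0.4},{"linear":[-0.0005,0.126,0.087],"dr":[0,0,0],"hand":-0.4}]' >/dev/null; python3 -c "
from h import *
where()"; python3 -m pendant '[{"linear":[0,0,0.002],"dr":[0,0,0],"hand":-0.4},{"linear":[0,0,0.004],"dr":[0,0,0],"hand":-0.4},{"linear":[0,0,0.006],"dr":[0,0,0],"hand":-0.4},{"linear":[0,0,0.008],"dr":[0,0,0],"hand":-0.4},{"linear":[0,0,0.008],"dr":[0,0,0],"hand":-0.4}]'
```

```text
t 13.05 s -0.2 l 1.3 z 63.8 F [-0.6  0.2 -0.2] w 25.6
t: 13.55
ee_pos: [523.2, -46.8, 55.6]
tcp_rot: [[-0.974, 0.228, 0.0], [0.228, 0.974, 0.0], [-0.0, 0.0, -1.0]]
force: [-0.3, 0.0, 1.8]
grip_width: 25.6
grasp_force: 1.3
```

```bash
for k in 1 2; do python3 -m pendant '[{"linear":[0,0,0.001],"dr":[0,0,0],"hand":-0.4},{"linear":[0,0,0.002],"dr":[0,0,0],"hand":-0.4},{"linear":[0,0,0.003],"dr":[0,0,0],"hand":-0.4},{"linear":[0,0,0.003],"dr":[0,0,0],"hand":-0.4}]' | grep -E "ee_pos|^force|width"; done
```

```text
ee_pos: [523.3, -46.8, 52.7]
force: [-0.4, 0.7, 5.8]
grip_width: 25.7
ee_pos: [523.3, -46.8, 49.9]
force: [-2.0, 0.9, 6.4]
grip_width: 25.6
```

```bash
for k in 1 2 3; do python3 -m pendant '[{"linear":[0,0,0.001],"dr":[0,0,0],"hand":-0.4},{"linear":[0,0,0.002],"dr":[0,0,0],"hand":-0.4},{"linear":[0,0,0.002],"dr":[0,0,0],"hand":-0.4}]' | grep -E "ee_pos|^force|width"; done
```

```text
ee_pos: [523.4, -46.8, 49.7]
force: [-9.5, 1.8, 27.6]
grip_width: 25.9
ee_pos: [523.6, -46.8, 49.5]
force: [-16.9, 4.6, 47.4]
grip_width: 25.6
ee_pos: [523.8, -46.8, 49.3]
force: [-23.5, 6.0, 67.0]
grip_width: 25.8
```

The hard stop came at TCP z≈49.6 against an expected 50 for home, with the force rising to 67 N, so the stack is at the bottom. I retreat and check.

```bash
python3 -m pendant '[{"linear":[0,0,-0.004],"dr":[0,0,0],"hand":-0.4},{"linear":[0,0,-0.01],"dr":[0,0,0],"hand":-0.4},{"linear":[0,0,-0.04],"dr":[0,0,0],"hand":-0.4},{"linear":[0,0,-0.08],"dr":[0,0,0],"hand":-0.4},{"linear":[0,-0.04,-0.12],"dr":[0,0,0],"hand":-0.4},{"linear":[0,-0.08,-0.14],"dr":[0,0,0],"hand":-0.4},{"linear":[0,-0.12,-0.15],"dr":[0,0,0],"hand":-0.4},{"linear":[0,-0.16,-0.15],"dr":[0,0,0],"hand":-0.4},{"linear":[0,-0.21,-0.15],"dr":[0,0,0],"hand":-0.4},{"linear":[0,-0.26,-0.15],"dr":[0,0,0],"hand":-0.4},{"linear":[0,-0.31,-0.15],"dr":[0,0,0],"hand":-0.4},{"linear":[0,-0.36,-0.15],"dr":[0,0,0],"hand":-0.4},{"linear":[0,-0.36,-0.15],"dr":[0,0,0],"hand":-0.4},{"linear":[0,-0.36,-0.15],"dr":[0,0,0],"hand":-0.4}]' >/dev/null; python3 - <<'E'
from h import *
where(); im=optics.read_camera('scene'); i3=optics.read_camera('top')
a=cv2.resize(im[180:240,180:300,::-1],(400,200)); t=cv2.resize(i3[165:275,210:440,::-1],None,fx=3.4,fy=3.4)
cv2.imwrite('pics/c8.png',np.vstack([cv2.copyMakeBorder(a,0,0,0,t.shape[1]-400,0),t]))
m=optics.camera_model('top')
for b in blobs(masks(i3)['red'],100):
  for z in(58,50):
    (c,r)=cv2.minEnclosingCircle(np.float32(ray(m,b,z)[:,:2])); c=np.array(c)-P; print('top',z,c@D,c@N,2*r)
ms=optics.camera_model('scene')
for b in blobs(masks(im)['red'],20):
  if b[:,1].max()>150:
    for z in(48,50,52,54,58):
        w=ray(ms,[b[b[:,1].argmin()]],z)[:,:2]-P; print(z,'far edge',(w@D).round(1),(w@N).round(1))
E
```

```text
t 16.65 s -361.6 l 0.2 z 192.3 F [-0.5  0.1  0.5] w 25.5
top 58 -0.5630022485538538 1.296042308636243 62.390525817871094
top 50 -0.8868704397753016 2.599802563355026 63.008705139160156
48 far edge [-10.8] [-32.5]
50 far edge [-10.3] [-29.2]
52 far edge [-9.8] [-25.9]
54 far edge [-9.3] [-22.7]
58 far edge [-8.2] [-16.2]
```

View pics/c8.png

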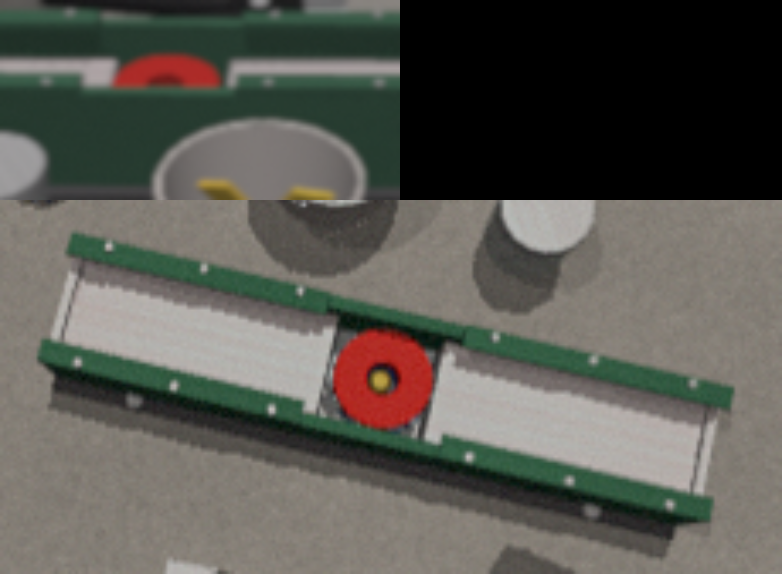

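Red is flat and centred on the post at (381,380), and its far edge puts the top at z≈50, which is home. The tub and jar haven't moved. The arm is clear, so I hand in.

```bash
python3 -c "
from bench import job_done
print(job_done())"
```

```text
the job is handed in; nothing more can be done
None
```

The magazine is loaded and handed in at about 17 s of the 53 s allowed: blue is on the post, red is on top of it, and the stack was pressed to a hard stop with red's top at about 50 mm (home); nothing touched the jar, tub or applicator.

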